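# Get the flux tin from behind the bottles

## Task

The board in the vise needs flux, but the flux tin is boxed in at the back of the black bottle tray. Stand the three bottles in front of it aside, upright in the steel tray, then set the flux tin flat in the round dish of the soldering pad, and after that put each bottle back upright on the very disc it came from. Leave the brass-wool pot and the blue-lidded tub where they are, and do not tip any of these things over.

Things in the scene. Friction and masses are not known exactly. Their poses are not given: they have to be found in the camera images.
- dispenser: Alcohol dispenser: white round bottle, 48 mm in diameter, 86 mm tall, with a wide steel lid on top, 38 mm in diameter, straight-sided from 92 to 122 mm above the underside (grip here). About 0.2 kg. Closed, upright; origin at the centre of its underside, z up. Starts on one of the bottle tray's three bottle discs, drawn at random.
- nozzle_bottle: Slim round white bottle, 40 mm in diameter, 84 mm tall, sloping shoulder; black cap 22 mm in diameter, straight-sided from 95 to 122 mm above the underside (grip here), with a thin pointed nozzle up to 142 mm. About 0.13 kg. Closed, upright; origin at the centre of its underside, z up. Starts on one of the bottle tray's three bottle discs, drawn at random.
- square_bottle: White bottle of square section, 40 by 40 mm, 86 mm tall (x, y normal to its flat sides); round black screw cap 30 mm in diameter, straight-sided from 95 to 122 mm above the underside (grip here). About 0.18 kg. Closed, upright; origin at the centre of its underside, z up. Starts on one of the bottle tray's three bottle discs, drawn at random.
- flux_tin: Flux tin: low round aluminium tin with a screw lid, 44 mm in diameter, 30 mm high, straight-sided, about 0.06 kg. Origin at the centre of its underside, z up. Starts at the back of the bottle tray, behind and between the three bottles, 7 mm from the tray's raised back.
- bottle_tray: Fixed black tray, 130 (x) by 290 mm (y); origin at its underside's centre, x to its raised back (50 mm high). Floor 5 mm above the origin, other lips 12 mm high. Flush grey discs: tin (x 32, y 0 mm); bottles, 52 mm across: (10, 49), (10, -49) beside and ahead of the tin, (-22, 0) in front of it. Each stands within 2 mm of its disc's centre, bodies only 5 to 15 mm apart.
- steel_tray: Side tray, fixed, empty: plain open steel tray, 210 mm (its x) by 110 mm (its y), rim 16 mm high, walls 3 mm. Origin at the centre of its underside, z up; inner floor 3 mm above the origin. Stands to the left or right of the bottle tray.
- solder_pad: Soldering pad, fixed: blue-grey silicone, 220 (x) by 130 mm (y), across the bottle tray from the steel tray. Origin at its underside, below the centre of the round dish in its middle: dish floor 5 mm and rim 10 mm above the origin, inner diameter 68 mm. Board vise with green board, 62 mm high, at the +x end, 67 mm and more from the dish centre; 9 mm high screw compartments at the -x end.
- tip_cleaner: Bystander: black round pot, 47 mm in diameter, 40 mm high, filled with brass wool, loose at one end of the bottle tray. Origin at the centre of its underside. To be left alone.
- paste_tub: Bystander: white tub with a wider blue lid, 46 mm in diameter, 50 mm high, loose at the other end of the bottle tray. Origin at the centre of its underside. To be left alone.
Mind the look-alikes: they are no part of the job. Of the things shaped like the flux_tin, the aluminium one is meant.

How it is judged:
By the outcome, as a careful person would: the job done as asked, in the order asked, and still so for the second after the job is handed in, with the robot touching nothing.
It also fails if it takes over 141 s, if anything falls off the work surface, if the arm or the gripper's body presses on something with over 40 N, if the wrist force passes 120 N, or if a joint passes its speed limit or range.

## Robot

A 6-joint arm with a two-finger parallel gripper is mounted at the origin on the work surface. World frame = base frame: x ahead of the robot, y to its left, z up, the work surface at z = 0. Lengths are in mm, angles in rad, forces in N, time in s.
With the tool pointing down it reaches from about 425 to 950 mm from the base axis. Payload 14.7 kg.
Tool frame: the origin (TCP) lies between the finger pads; the fingertips stand 11 mm ahead of it and the grasp point (between the pads) lies 8 mm behind it (manip.finger_overhang is the distance from the TCP to the fingertips, in mm); z points along the fingers, y is the line along which they close (so a half turn about z gives the same grasp; the last joint's range is limited). The gripper opens to 85 mm and grips with 20 to 120 N. Pads are 22 mm wide; open, the fingers measure 114 mm over their backs; the gripper's body (76 mm by 85 mm) begins 54 mm behind the grasp point. The pads swing forward as they close: fully open they stand 13 mm farther back than shut.
Start: joints at [1.185, 0.48, 1.596, -0, 1.065, -0.047], TCP at [216.007, 613.053, 242.297] pointing down, gripper open.
Joint ranges: [-2.75, 2.75], [-0.82, 2.05], [0.23, 2.67], [-1.56, 4.7], [0.09, 2.69], [-2.92, 2.92]. Speed limits (rad/s): [1.89, 1.89, 2.39, 3.01, 3.01, 3.01].

## Interface

Orientations are given as a unit quaternion [w, x, y, z].
In Python, from bench import readout, eyes, manip gives the robot as it stands. The module is installed in compiled form; this text tells all that it offers.
- The arm moves only by the shell command python3 -m handwheel 'ROWS'. ROWS is JSON, a list of rows, each an object with "twist": the turn, a rotation vector about the world's x, y, z in units of 5 degrees (1.0 is 5 degrees), a list of three; "delta_pos": the shift along the world's x, y, z in units of 50 mm (1.0 is 50 mm), a list of three; "fingers": the opening, from 0 (shut) to 1 (fully open). In form: [{"twist": [wx, wy, wz], "delta_pos": [x, y, z], "fingers": fingers}, ...]. A call has 1 to 8 rows; each row shifts and turns the commanded pose from where the row before left it; what a row does not reach is not made up. A row lasts 1/10 s, in which the tool goes at most 50 mm and 8.59 degrees, less where a joint would pass 70% of its speed; a pose out of reach is approached as far as the arm can. A call is refused whole if a number of a shift passes 1 or a number of a turn 1, either way. A call with a gripper value outside its range is refused whole. The fingers move at their own pace and stop on an object; the grip force is fixed at half the most. Time passes only in rows, so rows that do not move let the fingers close. It gives the time, the measured TCP pose, the force, the opening and the grip force at its end, in the units of the state.
- readout.state(): the state, without advancing time (a new reading comes with each control period).
- eyes.snapshot(name): name is "scene" or "top" or "wrist"; returns (picture, depth): 400x640x3 uint8, blue, green, red; 400x640 float32, mm along the optical axis (not along the pixel's ray), 0 where there is no reading.
- eyes.calibration(name): a dict with "fov_y" (degrees; the focal length in pixels is half the picture's height over the tangent of half this angle, whatever the lens; pixels are square), "cx", "cy" (the principal point, pixels), "rvec" (rotation vector, rad) and "tvec" (3), from world to camera coordinates, as OpenCV has them; the wrist camera has in their place "hand_eye" (4x4, takes a point from camera to tool coordinates, whose origin is the TCP and whose axes are the flange's). Camera axes: x right, y down, z forward; pixel columns grow to the right and rows downward; lengths in mm; the calibration is good to about 2 mm. A picture is of the moment at which its call begins: read the wrist's pose just before it. calibration takes no time and is no camera call.
- manip.close_job(): hands the job in; it is judged then, once.
The state is a dict: "time": time; "joint_pos": joint angles; "dq": joint speeds; "joint_torque": joint torques, N m; "position": TCP position; "orientation": TCP orientation; "wrist_force": force on the tool from outside, world axes, zero at the start; "moment": the same for the moment, N m; "gripper_width": opening from 0.0 (shut) to 1.0 (fully open); "gripper_force": force on a finger pad.
Only numpy, scipy, OpenCV 4.12 (cv2) and the standard library are available. Lean on these libraries where they do the work, as an engineer would, in place of code of your own. Each camera call takes 0.05 s, during which the arm holds its last target. There are 200 camera calls.

## Working session

There is one attempt and no reset: what is moved stays moved. The work goes in short steps, Python scripts to look and compute and a shell command to move; the robot and the scene stay as the last step left them, time stands still between calls to the robot, and variables do not carry over. Pictures are saved under pics/ and viewed, at most 14 in all, crops included, and the job is handed in when it is done.

```bash
mkdir -p pics
cat > h.py <<'E'
import numpy as np, cv2
from bench import readout, eyes, manip
from scipy.spatial.transform import Rotation as R
def cam(name):
    c=eyes.calibration(name); f=200/np.tan(np.radians(c['fov_y'])/2)
    K=np.array([[f,0,c['cx']],[0,f,c['cy']],[0,0,1]])
    if 'rvec' in c:
        Rm=cv2.Rodrigues(np.array(c['rvec'],float))[0]; t=np.array(c['tvec'],float).ravel()
        return K,Rm.T,-Rm.T@t     # cam->world
    s=readout.state(); q=s['orientation']; Rt=R.from_quat([q[1],q[2],q[3],q[0]]).as_matrix()
    H=np.array(c['hand_eye'])
    return K,Rt@H[:3,:3],Rt@H[:3,3]+np.array(s['position'])
def ray(C,u,v,z):
    K,Rm,o=C; d=Rm@np.linalg.inv(K)@np.array([u,v,1.]); return o+d*(z-o[2])/d[2]
def cloud(C,D):
    K,Rm,o=C; v,u=np.mgrid[:D.shape[0],:D.shape[1]]
    p=np.stack([(u-K[0,2])/K[0,0]*D,(v-K[1,2])/K[1,1]*D,D],-1); P=p@Rm.T+o; P[D<=0]=np.nan; return P
def proj(C,p):
    K,Rm,o=C; c=K@(Rm.T@(np.array(p,float)-o)); return c[:2]/c[2]
E
python3 - <<'E'
from h import *
s=readout.state(); print({k:np.round(v,3).tolist() for k,v in s.items()})
for n in('top','scene','wrist'):
    C=cam(n); im,d=eyes.snapshot(n); cv2.imwrite(f'pics/{n}0.png',im); np.save(f'{n}0.npy',d); print(n,C[2],C[0][0,0],eyes.calibration(n))
E
```

```text
{'time': 0.0, 'joint_pos': [1.185, 0.481, 1.597, -0.0, 1.065, -0.047], 'dq': [-0.001, 0.001, 0.002, -0.001, -0.001, 0.002], 'joint_torque': [0.003, -95.065, -43.019, -0.0, 0.012, 0.0], 'position': [215.864, 612.676, 241.645], 'orientation': [-0.0, 0.169, 0.986, -0.001], 'wrist_force': [-0.171, 0.589, -0.314], 'moment': [-0.017, -0.059, -0.016], 'gripper_force': 0.0, 'gripper_width': 1.0}
top [ 385.03262705   -9.32427461 1012.75973645] 482.30783478146526 {'fov_y': 45.04492284515858, 'cx': 320.3563406587476, 'cy': 203.46634010337215, 'rvec': array([ 2.12670456, -2.13236292,  0.20277757]), 'tvec': array([-15.65665224, 562.10421853, 926.18198348])}
scene [965.12837163 429.37104946 873.41535002] 393.5756261282444 {'fov_y': 53.875852939937694, 'cx': 323.80402654958755, 'cy': 190.92473756835662, 'rvec': array([ 0.98550192,  2.6378445 , -0.82480932]), 'tvec': array([ 449.19253255, -290.03655764, 1262.05844136])}
wrist [146.55042555 638.03157695 373.55402033] 311.3421349903918 {'fov_y': 65.43176629680292, 'cx': 318.13298374042205, 'cy': 201.11581967827263, 'hand_eye': array([[-6.74724123e-04, -9.56467279e-01, -2.91838805e-01,
         7.38288911e+01],
       [ 9.99999769e-01, -6.20880631e-04, -2.77111739e-04,
         6.65764203e-01],
       [ 8.38512496e-05, -2.91838924e-01,  9.56467477e-01,
        -1.31807127e+02],
       [ 0.00000000e+00,  0.00000000e+00,  0.00000000e+00,
         1.00000000e+00]])}
```

View pics/top0.png

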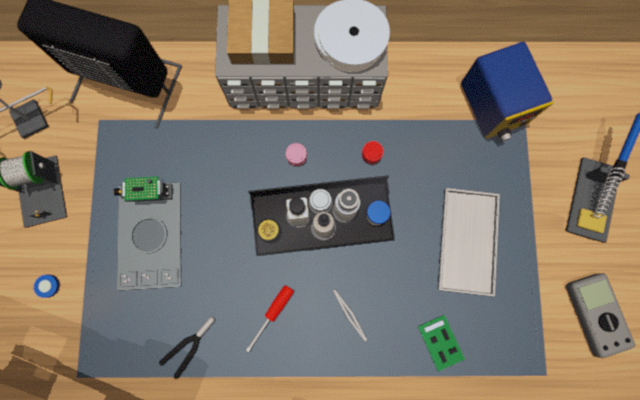

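View pics/scene0.png

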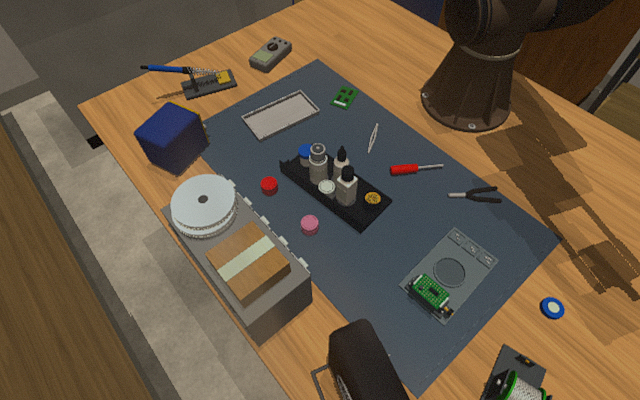

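The top view shows the bottle tray at about (322,215). Its contents are the square bottle (297,211), nozzle bottle in front (323,226), dispenser (347,205), tin (320,200), steel tray (469,243) and dish (150,235). The scene view agrees. Next I'll measure positions from depth.

```bash
cat > m.py <<'E'
from h import *
C=cam('top'); im=cv2.imread('pics/top0.png'); D=np.load('top0.npy'); P=cloud(C,D); g=im.max(2)
def box(m,u0,u1,v0,v1):
    k=np.zeros_like(m); k[v0:v1,u0:u1]=1; m=(m&k).astype(np.uint8)
    n,l,s,c=cv2.connectedComponentsWithStats(m); return l==1+np.argmax(s[1:,4])
# caps by height: band of points
Z=P[...,2]
for n,u0,u1,v0,v1,lo,hi in (('sq',280,312,190,230,115,128),('noz',310,338,205,245,115,128),('noztip',310,338,205,245,130,150),('disp',333,365,185,222,115,128),('tin',308,333,187,212,28,42)):
    m=box((Z>lo)&(Z<hi),u0,u1,v0,v1); q=P[m]; (c,r)=cv2.minEnclosingCircle(q[:,:2].astype(np.float32))
    print(n,m.sum(),'mean',q.mean(0).round(1),'circ',np.round(c,1),round(r,1),'zmed',np.median(q[:,2]).round(1))
def rect(m,z):
    cn=max(cv2.findContours(m.astype(np.uint8),0,1)[0],key=cv2.contourArea)[:,0,:]
    q=np.array([ray(C,u,v,z)[:2] for u,v in cv2.convexHull(cn)[:,0]],np.float32); return cv2.minAreaRect(q)
print('steel',rect(box((g>130),430,510,180,305),16), 'z',np.nanmedian(Z[200:285,455:485]))
print('btray z',np.nanmedian(Z[238:246,285:300]))
print('btray',rect(box((g<60)|(Z>20),240,400,165,262),12))
pm=box((g>85)&(Z<30),105,190,190,295)
print('pad',rect(pm,4)); print('Zdish',np.nanmedian(Z[225:245,140:160]))
hh=im[205:265,120:180]; print(im[235,150],im[235,175],im[270,170],im[300,200])
cv2.imwrite('pics/crop1.png',cv2.resize(np.hstack([im[165:305,100:190],im[165:305,240:400],im[165:305,430:510]]),None,fx=2.4,fy=2.4,interpolation=2))
E
python3 m.py
```

```text
sq 25 mean [534.1  27.5 122.5] circ [538.1  28. ] 12.2 zmed 124.2
noz 8 mean [512.9 -15.5 122.7] circ [513.6 -15.5] 4.6 zmed 124.0
noztip 59 mean [518.  -22.  137.8] circ [519. -22.] 10.4 zmed 137.1
disp 21 mean [540.6 -65.8 120.9] circ [542.9 -65.8] 10.5 zmed 120.6
tin 356 mean [572.6 -16.8  37.4] circ [573.6 -16.5] 22.2 zmed 37.7
steel ((489.2525939941406, -327.3585205078125), (115.95428466796875, 216.9645538330078), 83.30017852783203) z 5.224145290783611
btray z 7.082684882878823
btray ((545.468505859375, -20.884933471679688), (138.65272521972656, 299.7655029296875), 6.40368127822876)
pad ((491.6562805175781, 346.8853759765625), (226.813720703125, 178.38563537597656), 2.626734972000122)
Zdish 7.568512409762604
[126 121 118] [146 147 143] [136 134 130] [132 124 114]
```

View pics/crop1.png

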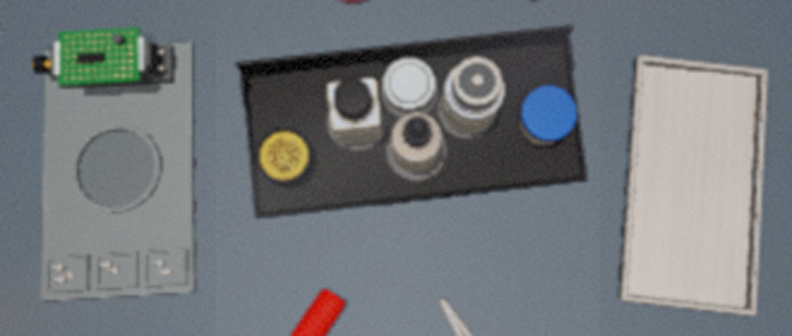

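```bash
python3 - <<'E'
from h import *
C=cam('top')
for n,a,b,z in (('sqcap',354,99,122),('tip',415,130,140),('lid',478,80,122)): print(n,ray(C,240+a/2.4-90,165+b/2.4-0,z).round(1))
cr=lambda a,b:( (a/2.4+100 if a<216 else a/2.4+150 if a<600 else a/2.4+180),165+b/2.4)
for n,a,b,z in (('sqcap',354,99,122),('tip',415,130,140),('lid',478,80,122),('tin',409,82,35),('dish',119,170,10),('trayFL',255,216,12),('trayFR',585,180,12),('BL',238,63,50),('BR',571,27,50),('S1',638,56,16),('S2',767,70,16),('S3',622,300,16),('S4',755,313,16),('padTR',191,43,3),('padBR',193,291,3),('padBL',41,298,3)): print(n,ray(C,*cr(a,b),z).round(1))
E
python3 -m handwheel '[{"twist":[0,0,-0.8],"delta_pos":[0.4,-0.79,0.08],"fingers":1},{"twist":[0,0,-0.8],"delta_pos":[0.4,-0.79,0.08],"fingers":1},{"twist":[0,0,-0.8],"delta_pos":[0.4,-0.79,0.08],"fingers":1},{"twist":[0,0,-0.8],"delta_pos":[0.4,-0.79,0.08],"fingers":1},{"twist":[0,0,-0.8],"delta_pos":[0.4,-0.79,0.08],"fingers":1},{"twist":[0,0,-0.8],"delta_pos":[0.4,-0.79,0.08],"fingers":1},{"twist":[0,0,-0.8],"delta_pos":[0.4,-0.79,0.08],"fingers":1},{"twist":[0,0,-0.8],"delta_pos":[0.4,-0.79,0.08],"fingers":1}]'
python3 -m handwheel '[{"twist":[0,0,-0.8],"delta_pos":[0.4,-0.79,0.08],"fingers":1},{"twist":[0,0,-0.8],"delta_pos":[0.4,-0.79,0.08],"fingers":1},{"twist":[0,0,-0.8],"delta_pos":[0.4,-0.79,0.08],"fingers":1},{"twist":[0,0,-0.8],"delta_pos":[0.4,-0.79,0.08],"fingers":1},{"twist":[0,0,-0.8],"delta_pos":[0.4,-0.79,0.08],"fingers":1},{"twist":[0,0,-0.8],"delta_pos":[0.4,-0.79,0.08],"fingers":1},{"twist":[0,0,-0.8],"delta_pos":[0.4,-0.79,0.08],"fingers":1},{"twist":[0,0,-0.8],"delta_pos":[0.4,-0.79,0.08],"fingers":1}]'
```

```text
sqcap [543.8  26.3 122. ]
tip [516.5 -21.  140. ]
lid [558.8 -70.8 122. ]
sqcap [543.8  26.3 122. ]
tip [516.5 -21.  140. ]
lid [558.8 -70.8 122. ]
tin [574.1 -17.4  35. ]
dish [501.8 338.4  10. ]
trayFL [461.3 115.4  12. ]
trayFR [ 491.6 -170.1   12. ]
BL [587.9 127.8  50. ]
BR [ 618.9 -156.1   50. ]
S1 [ 600.6 -283.3   16. ]
S2 [ 587.8 -396.6   16. ]
S3 [ 388.8 -259.    16. ]
S4 [ 377.6 -371.5   16. ]
padTR [616.3 283.7   3. ]
padBR [398.2 271.2   3. ]
padBL [392.7 400.8   3. ]
time: 0.95
position: [376.4, 295.4, 274.4]
orientation: [0.0, 0.435, 0.9, -0.0]
wrist_force: [0.4, 0.5, 0.8]
gripper_width: 1.0
gripper_force: 0.0
time: 1.75
position: [536.4, -20.8, 306.4]
orientation: [-0.0, 0.666, 0.746, 0.0]
wrist_force: [0.6, -0.6, 0.1]
gripper_width: 1.003
gripper_force: 0.0
```

Run:
```python
from h import *
C=cam('wrist'); im,d=eyes.snapshot('wrist'); cv2.imwrite('pics/w1.png',im); np.savez('w1.npz',d=d,K=C[0],R=C[1],o=C[2])
for n,p in dict(sq=(546.9,29.3,122),noz=(520.3,-22.8,122),lid=(557.4,-68.1,122),tin=(574,-17.4,35)).items(): print(n,proj(C,p).round())
```

```text
sq [333. 134.]
noz [302. 181.]
lid [332. 225.]
tin [346. 166.]
```

View pics/w1.png

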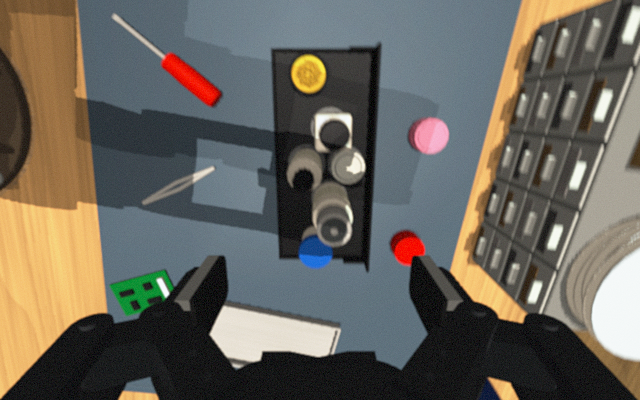

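The wrist view confirms the layout, with the square cap at (334,134), nozzle (302,180), lid (335,228) and tin (347,166). I'll fit circles on a zoomed crop.

Run:
```python
import cv2
im=cv2.imread('pics/w1.png')[100:260,270:390]; im=cv2.convertScaleAbs(im,alpha=1.6,beta=25)
im=cv2.resize(im,None,fx=3.7,fy=3.7,interpolation=2)
cv2.imwrite('pics/w1c.png',im)
```

```text
(no output)
```

View pics/w1c.png

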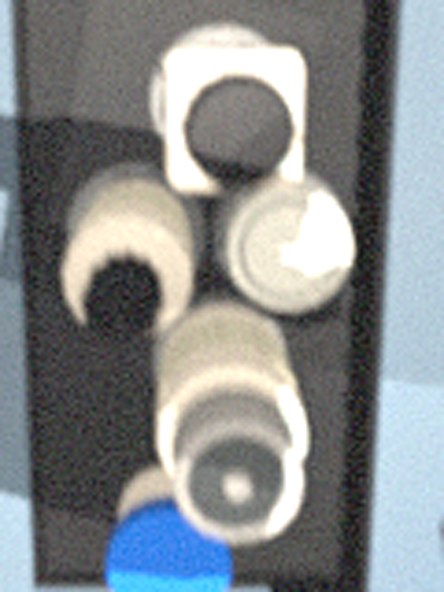

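Run:
```python
from h import *
w=np.load('w1.npz'); C=(w['K'],w['R'],w['o'])
for n,u,v,z in (('sq',334.6,134.9,122),('noz',303,178.9,122),('lid',334.3,229.2,122),('tin',348.9,166.5,35)): print(n,ray(C,u,v,z).round(1))
P=cloud(C,w['d'])
for u,v in((334,132),(303,184),(334,229),(345,170)): print(P[v-2:v+3,u-2:u+3].reshape(-1,3).mean(0).round(1))
A=np.array([[32,0],[10,49],[-22,0],[10,-49]]);B=np.array([ray(C,u,v,z)[:2] for u,v,z in((348.9,166.5,35),(334.6,134.9,122),(303,178.9,122),(334.3,229.2,122))])
a=A-A.mean(0);b=B-B.mean(0); th=np.arctan2((a[:,0]*b[:,1]-a[:,1]*b[:,0]).sum(),(a*b).sum()); r=np.array([[np.cos(th),-np.sin(th)],[np.sin(th),np.cos(th)]]); t=B.mean(0)-r@A.mean(0)
print(np.degrees(th),t,'model',(A@r.T+t).round(1).tolist(),'res',(B-A@r.T-t).round(1).tolist())
```

```text
sq [548.2  28.1 122. ]
noz [521.2 -20.1 122. ]
lid [560.6 -72.2 122. ]
tin [577.3 -17.1  35. ]
[546.8  31.4 130.2]
[522.3 -19.1 147.7]
[559.2 -67.6 133.2]
[572.4 -21.6  38.9]
5.943944536283098 [544.38417679 -21.10214174] model [[576.2, -17.8], [549.3, 28.7], [522.5, -23.4], [559.4, -68.8]] res [[1.1, 0.7], [-1.0, -0.6], [-1.3, 3.3], [1.2, -3.4]]
```

```bash
python3 -m handwheel '[{"twist":[0,0,-0.1],"delta_pos":[-0.32,0,-0.5],"fingers":1},{"twist":[0,0,0],"delta_pos":[0,0,-0.9],"fingers":1},{"twist":[0,0,0],"delta_pos":[0,0,-0.9],"fingers":1},{"twist":[0,0,0],"delta_pos":[0,0,-0.7],"fingers":1},{"twist":[0,0,0],"delta_pos":[0,0,-0.5],"fingers":0.7},{"twist":[0,0,0],"delta_pos":[0,0,-0.25],"fingers":0.6},{"twist":[0,0,0],"delta_pos":[0,0,-0.14],"fingers":0.5},{"twist":[0,0,0],"delta_pos":[0,0,0],"fingers":0.5}]'
python3 - <<'E'
from h import *
im,d=eyes.snapshot('wrist'); cv2.imwrite('pics/w2.png',im); im,d=eyes.snapshot('scene'); cv2.imwrite('pics/s2.png',im[100:260,220:460])
a=cv2.imread('pics/w2.png')[100:400,120:520]; b=cv2.resize(cv2.imread('pics/s2.png'),(450,300)); cv2.imwrite('pics/c2.png',cv2.resize(np.hstack([a,b]),(800,282)))
E
```

```text
time: 2.6
position: [520.1, -18.9, 111.7]
orientation: [-0.0, 0.669, 0.744, -0.0]
wrist_force: [0.1, 0.2, 0.1]
gripper_width: 0.499
gripper_force: 0.0
```

View pics/c2.png

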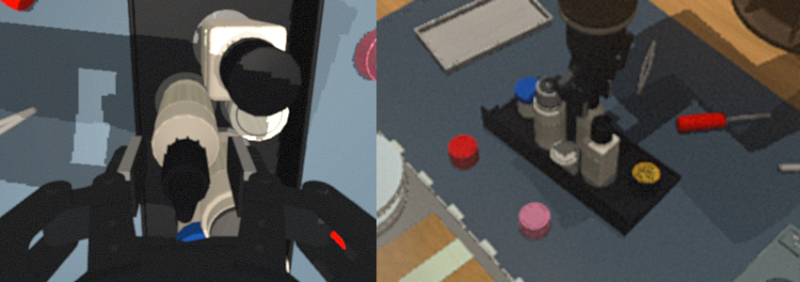

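The nozzle cap sits between the pads (at 187,180 in the crop, pads at 130 and 240). Closing.

```bash
python3 -m handwheel '[{"twist":[0,0,0],"delta_pos":[0,-0.03,0],"fingers":0.3},{"twist":[0,0,0],"delta_pos":[0,0,0],"fingers":0},{"twist":[0,0,0],"delta_pos":[0,0,0],"fingers":0},{"twist":[0,0,0],"delta_pos":[0,0,0],"fingers":0},{"twist":[0,0,0],"delta_pos":[0,0,0],"fingers":0}]'
```

```text
time: 3.2
position: [520.5, -20.6, 112.9]
orientation: [0.001, 0.669, 0.744, 0.0]
wrist_force: [-2.1, -1.0, 9.9]
gripper_width: 0.236
gripper_force: 58.2
```

```bash
python3 -m handwheel '[{"twist":[0,0,0],"delta_pos":[0,0,0.2],"fingers":0},{"twist":[0,0,0],"delta_pos":[0,0,0.5],"fingers":0},{"twist":[0,0,0],"delta_pos":[0,0,0.8],"fingers":0},{"twist":[0,0,0],"delta_pos":[0,0,0.8],"fingers":0},{"twist":[0,0,0],"delta_pos":[0,0,0.5],"fingers":0},{"twist":[0,0,0],"delta_pos":[0,0,0.2],"fingers":0}]'
python3 -m handwheel '[{"twist":[0,0,0],"delta_pos":[-0.11,-0.34,0],"fingers":0},{"twist":[0,0,0],"delta_pos":[-0.22,-0.67,0],"fingers":0},{"twist":[0,0,0],"delta_pos":[-0.3,-0.9,0],"fingers":0},{"twist":[0,0,0],"delta_pos":[-0.3,-0.9,0],"fingers":0},{"twist":[0,0,0],"delta_pos":[-0.3,-0.9,0],"fingers":0},{"twist":[0,0,0],"delta_pos":[-0.3,-0.9,0],"fingers":0},{"twist":[0,0,0],"delta_pos":[-0.22,-0.67,0],"fingers":0},{"twist":[0,0,0],"delta_pos":[-0.11,-0.34,0],"fingers":0}]'
python3 -m handwheel '[{"twist":[0,0,0],"delta_pos":[0,0,-0.3],"fingers":0},{"twist":[0,0,0],"delta_pos":[0,0,-0.8],"fingers":0},{"twist":[0,0,0],"delta_pos":[0,0,-0.8],"fingers":0},{"twist":[0,0,0],"delta_pos":[0,0,-0.6],"fingers":0},{"twist":[0,0,0],"delta_pos":[0,0,-0.3],"fingers":0},{"twist":[0,0,0],"delta_pos":[0,0,-0.1],"fingers":0},{"twist":[0,0,0],"delta_pos":[0,0,0],"fingers":0}]'
```

```text
time: 3.8
position: [521.1, -20.6, 265.3]
orientation: [0.002, 0.669, 0.744, 0.001]
wrist_force: [0.5, 0.0, -1.9]
gripper_width: 0.237
gripper_force: 58.8
time: 4.6
position: [425.5, -303.9, 261.4]
orientation: [-0.0, 0.669, 0.743, -0.0]
wrist_force: [0.6, 0.2, -0.9]
gripper_width: 0.239
gripper_force: 58.9
time: 5.3
position: [426.6, -301.2, 116.3]
orientation: [-0.001, 0.669, 0.744, -0.0]
wrist_force: [0.7, -0.5, -1.2]
gripper_width: 0.236
gripper_force: 58.9
```

```bash
python3 -m handwheel '[{"twist":[0,0,0],"delta_pos":[0,0,-0.07],"fingers":0},{"twist":[0,0,0],"delta_pos":[0,0,-0.05],"fingers":0},{"twist":[0,0,0],"delta_pos":[0,0,0],"fingers":0}]'
```

```text
time: 5.6
position: [427.2, -301.6, 111.2]
orientation: [0.0, 0.669, 0.744, 0.0]
wrist_force: [-1.0, -0.1, -1.1]
gripper_width: 0.24
gripper_force: 58.9
```

```bash
python3 -m handwheel '[{"twist":[0,0,0],"delta_pos":[0,0,-0.02],"fingers":0},{"twist":[0,0,0],"delta_pos":[0,0,0],"fingers":0}]'; python3 -m handwheel '[{"twist":[0,0,0],"delta_pos":[0,0,-0.01],"fingers":0},{"twist":[0,0,0],"delta_pos":[0,0,0],"fingers":0}]'
```

```text
time: 5.8
position: [427.4, -301.9, 110.9]
orientation: [0.001, 0.669, 0.744, -0.0]
wrist_force: [-2.3, 1.4, 14.4]
gripper_width: 0.239
gripper_force: 60.8
time: 6.0
position: [427.5, -302.0, 110.9]
orientation: [0.001, 0.669, 0.744, -0.0]
wrist_force: [-5.2, 1.6, 23.5]
gripper_width: 0.236
gripper_force: 61.9
```

```bash
python3 -m handwheel '[{"twist":[0,0,0],"delta_pos":[0,0,0],"fingers":0.3},{"twist":[0,0,0],"delta_pos":[0,0,0],"fingers":0.5},{"twist":[0,0,0],"delta_pos":[0,0,0],"fingers":0.6},{"twist":[0,0,0],"delta_pos":[0,0,0.2],"fingers":0.6},{"twist":[0,0,0],"delta_pos":[0,0,0.8],"fingers":0.6},{"twist":[0,0,0],"delta_pos":[0,0,0.8],"fingers":0.6},{"twist":[0,0,0],"delta_pos":[0,0,0.4],"fingers":0.8}]'
python3 -m handwheel '[{"twist":[0,0,0],"delta_pos":[0.27,0.46,0],"fingers":1},{"twist":[0,0,0],"delta_pos":[0.4,0.69,0],"fingers":1},{"twist":[0,0,0],"delta_pos":[0.45,0.78,0],"fingers":1},{"twist":[0,0,0],"delta_pos":[0.45,0.78,0],"fingers":1},{"twist":[0,0,0],"delta_pos":[0.45,0.78,0],"fingers":1},{"twist":[0,0,0],"delta_pos":[0.37,0.65,0],"fingers":1},{"twist":[0,0,0],"delta_pos":[0.26,0.47,0],"fingers":1},{"twist":[0,0,0],"delta_pos":[0,0,0],"fingers":1}]'
python3 - <<'E'
from h import *
C=cam('wrist'); im,d=eyes.snapshot('wrist'); cv2.imwrite('pics/w3.png',im); np.savez('w3.npz',d=d,K=C[0],R=C[1],o=C[2]); print(readout.state()['position'])
E
```

```text
time: 6.7
position: [427.8, -302.1, 223.0]
orientation: [0.002, 0.669, 0.744, 0.0]
wrist_force: [1.1, -0.2, -0.2]
gripper_width: 0.751
gripper_force: 0.0
time: 7.5
position: [560.9, -68.1, 219.9]
orientation: [0.0, 0.667, 0.745, 0.0]
wrist_force: [-0.6, -0.6, 0.5]
gripper_width: 1.001
gripper_force: 0.0
[560.03905136 -69.49639301 219.7763371 ]
```

View pics/w3.png

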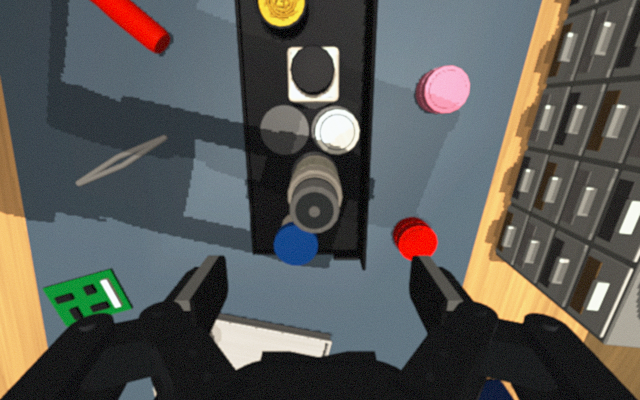

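The nozzle disc is now visible at (284,129), with the lid at (315,210), the square cap at (312,70) and the tin at (336,131).

Run:
```python
from h import *
w=np.load('w3.npz'); C=(w['K'],w['R'],w['o'])
for n,u,v,z in (('disc',284.5,129,5),('sq',312,69.5,127),('lid',314.5,210,127),('tin',336.5,131,35)): print(n,ray(C,u,v,z).round(1))
```

```text
disc [520.  -21.3   5. ]
sq [547.1  29.1 127. ]
lid [559.1 -69.2 127. ]
tin [574.5 -15.2  35. ]
```

```bash
python3 -m handwheel '[{"twist":[0,0,0],"delta_pos":[0,0.02,-0.4],"fingers":1},{"twist":[0,0,0],"delta_pos":[0,0,-0.7],"fingers":1},{"twist":[0,0,0],"delta_pos":[0,0,-0.6],"fingers":0.9},{"twist":[0,0,0],"delta_pos":[0,0,-0.3],"fingers":0.8},{"twist":[0,0,0],"delta_pos":[0,0,-0.14],"fingers":0.7},{"twist":[0,0,0],"delta_pos":[0,0,0],"fingers":0.6},{"twist":[0,0,0],"delta_pos":[0,0,0],"fingers":0.5},{"twist":[0,0,0],"delta_pos":[0,0,0],"fingers":0}]'
python3 -m handwheel '[{"twist":[0,0,0],"delta_pos":[0,0,0],"fingers":0},{"twist":[0,0,0],"delta_pos":[0,0,0],"fingers":0},{"twist":[0,0,0],"delta_pos":[0,0,0],"fingers":0}]'
```

```text
time: 8.35
position: [560.0, -70.3, 113.6]
orientation: [0.001, 0.669, 0.744, 0.0]
wrist_force: [-2.3, -0.2, 4.3]
gripper_width: 0.425
gripper_force: 59.4
time: 8.65
position: [560.0, -70.2, 113.6]
orientation: [0.001, 0.669, 0.744, 0.0]
wrist_force: [-3.4, -0.5, 7.2]
gripper_width: 0.428
gripper_force: 59.4
```

```bash
python3 -m handwheel '[{"twist":[0,0,0],"delta_pos":[0,0,0.2],"fingers":0},{"twist":[0,0,0],"delta_pos":[0,0,0.5],"fingers":0},{"twist":[0,0,0],"delta_pos":[0,0,0.8],"fingers":0},{"twist":[0,0,0],"delta_pos":[0,0,0.8],"fingers":0},{"twist":[0,0,0],"delta_pos":[0,0,0.5],"fingers":0},{"twist":[0,0,0],"delta_pos":[0,0,0.2],"fingers":0}]'
python3 -m handwheel '[{"twist":[0,0,0],"delta_pos":[-0.09,-0.34,0],"fingers":0},{"twist":[0,0,0],"delta_pos":[-0.18,-0.67,0],"fingers":0},{"twist":[0,0,0],"delta_pos":[-0.23,-0.9,0],"fingers":0},{"twist":[0,0,0],"delta_pos":[-0.24,-0.9,0],"fingers":0},{"twist":[0,0,0],"delta_pos":[-0.24,-0.9,0],"fingers":0},{"twist":[0,0,0],"delta_pos":[-0.23,-0.9,0],"fingers":0},{"twist":[0,0,0],"delta_pos":[-0.17,-0.66,0],"fingers":0},{"twist":[0,0,0],"delta_pos":[-0.09,-0.32,0],"fingers":0}]'
python3 -m handwheel '[{"twist":[0,0,0],"delta_pos":[0,0,-0.3],"fingers":0},{"twist":[0,0,0],"delta_pos":[0,0,-0.8],"fingers":0},{"twist":[0,0,0],"delta_pos":[0,0,-0.8],"fingers":0},{"twist":[0,0,0],"delta_pos":[0,0,-0.6],"fingers":0},{"twist":[0,0,0],"delta_pos":[0,0,-0.35],"fingers":0},{"twist":[0,0,0],"delta_pos":[0,0,-0.16],"fingers":0},{"twist":[0,0,0],"delta_pos":[0,0,-0.01],"fingers":0},{"twist":[0,0,0],"delta_pos":[0,0,0],"fingers":0}]'
python3 -m handwheel '[{"twist":[0,0,0],"delta_pos":[0,0,-0.02],"fingers":0},{"twist":[0,0,0],"delta_pos":[0,0,0],"fingers":0}]'
```

```text
time: 9.25
position: [560.7, -70.1, 266.1]
orientation: [0.002, 0.669, 0.744, 0.001]
wrist_force: [0.2, -0.2, -1.4]
gripper_width: 0.427
gripper_force: 60.3
time: 10.05
position: [484.7, -352.0, 261.7]
orientation: [-0.0, 0.669, 0.743, -0.0]
wrist_force: [0.6, 0.1, -0.7]
gripper_width: 0.423
gripper_force: 60.3
time: 10.85
position: [486.2, -349.1, 111.5]
orientation: [-0.0, 0.668, 0.744, 0.0]
wrist_force: [-0.3, 0.3, -1.7]
gripper_width: 0.425
gripper_force: 63.2
time: 11.05
position: [486.3, -349.4, 111.0]
orientation: [0.0, 0.668, 0.744, 0.0]
wrist_force: [-1.0, -0.0, 4.9]
gripper_width: 0.428
gripper_force: 64.0
```

```bash
python3 -m handwheel '[{"twist":[0,0,0],"delta_pos":[0,0,0],"fingers":0.5},{"twist":[0,0,0],"delta_pos":[0,0,0],"fingers":0.7},{"twist":[0,0,0],"delta_pos":[0,0,0.05],"fingers":0.7},{"twist":[0,0,0],"delta_pos":[0,0,0.15],"fingers":0.7},{"twist":[0,0,0],"delta_pos":[0,0,0.8],"fingers":0.7},{"twist":[0,0,0],"delta_pos":[0,0,0.8],"fingers":0.7},{"twist":[0,0,0],"delta_pos":[0,0,0.4],"fingers":0.8}]'
python3 -m handwheel '[{"twist":[0,0,0],"delta_pos":[0.06,0.4,0],"fingers":1},{"twist":[0,0,0],"delta_pos":[0.12,0.75,0],"fingers":1},{"twist":[0,0,0],"delta_pos":[0.16,0.95,0],"fingers":1},{"twist":[0,0,0],"delta_pos":[0.16,0.95,0],"fingers":1},{"twist":[0,0,0],"delta_pos":[0.16,0.95,0],"fingers":1},{"twist":[0,0,0],"delta_pos":[0.16,0.95,0],"fingers":1},{"twist":[0,0,0],"delta_pos":[0.15,0.95,0],"fingers":1},{"twist":[0,0,0],"delta_pos":[0.12,0.75,0],"fingers":1}]'
python3 -m handwheel '[{"twist":[0,0,0],"delta_pos":[0.09,0.55,0],"fingers":1},{"twist":[0,0,0],"delta_pos":[0.05,0.36,0],"fingers":1},{"twist":[0,0,0],"delta_pos":[0,0,-0.1],"fingers":1},{"twist":[0,0,0],"delta_pos":[0,0,-0.2],"fingers":1}]'
```

```text
time: 11.75
position: [487.0, -350.2, 224.2]
orientation: [0.002, 0.669, 0.744, 0.0]
wrist_force: [-0.1, -0.2, -0.3]
gripper_width: 0.801
gripper_force: 0.0
time: 12.55
position: [539.8, -13.8, 220.0]
orientation: [-0.0, 0.668, 0.744, -0.0]
wrist_force: [0.8, -0.3, -0.2]
gripper_width: 1.0
gripper_force: 0.0
time: 12.95
position: [547.3, 29.0, 205.0]
orientation: [0.0, 0.668, 0.744, 0.0]
wrist_force: [-0.3, 0.1, 0.8]
gripper_width: 1.002
gripper_force: 0.0
```

```bash
python3 -m handwheel '[{"twist":[0,0,0],"delta_pos":[0,0,-0.6],"fingers":1},{"twist":[0,0,0],"delta_pos":[0,0,-0.7],"fingers":1},{"twist":[0,0,0],"delta_pos":[0,0,-0.4],"fingers":0.8},{"twist":[0,0,0],"delta_pos":[0,0,-0.16],"fingers":0.7},{"twist":[0,0,0],"delta_pos":[0,0,0],"fingers":0.6},{"twist":[0,0,0],"delta_pos":[0,0,0],"fingers":0.5},{"twist":[0,0,0],"delta_pos":[0,0,0],"fingers":0.4},{"twist":[0,0,0],"delta_pos":[0,0,0],"fingers":0}]'
python3 -m handwheel '[{"twist":[0,0,0],"delta_pos":[0,0,0],"fingers":0},{"twist":[0,0,0],"delta_pos":[0,0,0],"fingers":0},{"twist":[0,0,0],"delta_pos":[0,0,0],"fingers":0}]'
```

```text
time: 13.75
position: [548.0, 28.5, 113.6]
orientation: [0.001, 0.669, 0.744, 0.0]
wrist_force: [-2.0, -0.5, 7.3]
gripper_width: 0.338
gripper_force: 58.5
time: 14.05
position: [548.0, 28.5, 113.5]
orientation: [0.001, 0.668, 0.744, 0.0]
wrist_force: [-2.3, -1.4, 8.3]
gripper_width: 0.331
gripper_force: 58.5
```

```bash
python3 -m handwheel '[{"twist":[0,0,0],"delta_pos":[0,0,0.2],"fingers":0},{"twist":[0,0,0],"delta_pos":[0,0,0.5],"fingers":0},{"twist":[0,0,0],"delta_pos":[0,0,0.8],"fingers":0},{"twist":[0,0,0],"delta_pos":[0,0,0.8],"fingers":0},{"twist":[0,0,0],"delta_pos":[0,0,0.5],"fingers":0},{"twist":[0,0,0],"delta_pos":[0,0,0.2],"fingers":0},{"twist":[0,0,0],"delta_pos":[0.02,-0.35,0],"fingers":0},{"twist":[0,0,0],"delta_pos":[0.02,-0.6,0],"fingers":0}]'
python3 -m handwheel '[{"twist":[0,0,0],"delta_pos":[0.02,-0.85,0],"fingers":0},{"twist":[0,0,0],"delta_pos":[0.02,-0.85,0],"fingers":0},{"twist":[0,0,0],"delta_pos":[0.02,-0.85,0],"fingers":0},{"twist":[0,0,0],"delta_pos":[0.02,-0.85,0],"fingers":0},{"twist":[0,0,0],"delta_pos":[0.02,-0.85,0],"fingers":0},{"twist":[0,0,0],"delta_pos":[0.02,-0.75,0],"fingers":0},{"twist":[0,0,0],"delta_pos":[0,-0.55,0],"fingers":0},{"twist":[0,0,0],"delta_pos":[0,-0.38,0],"fingers":0}]'
python3 -m handwheel '[{"twist":[0,0,0],"delta_pos":[0,0,-0.3],"fingers":0},{"twist":[0,0,0],"delta_pos":[0,0,-0.8],"fingers":0},{"twist":[0,0,0],"delta_pos":[0,0,-0.8],"fingers":0},{"twist":[0,0,0],"delta_pos":[0,0,-0.6],"fingers":0},{"twist":[0,0,0],"delta_pos":[0,0,-0.35],"fingers":0},{"twist":[0,0,0],"delta_pos":[0,0,-0.16],"fingers":0},{"twist":[0,0,0],"delta_pos":[0,0,-0.01],"fingers":0},{"twist":[0,0,0],"delta_pos":[0,0,0],"fingers":0}]'
python3 -m handwheel '[{"twist":[0,0,0],"delta_pos":[0,0,-0.02],"fingers":0},{"twist":[0,0,0],"delta_pos":[0,0,0],"fingers":0}]'
```

```text
time: 14.85
position: [549.3, -18.2, 262.5]
orientation: [0.0, 0.668, 0.744, 0.0]
wrist_force: [-0.2, -0.5, -2.0]
gripper_width: 0.329
gripper_force: 59.5
time: 15.65
position: [554.9, -317.3, 261.5]
orientation: [-0.0, 0.669, 0.743, -0.0]
wrist_force: [-0.3, 0.4, -1.9]
gripper_width: 0.332
gripper_force: 59.5
time: 16.45
position: [555.7, -315.2, 111.7]
orientation: [0.0, 0.668, 0.744, 0.0]
wrist_force: [-0.1, -0.5, -0.9]
gripper_width: 0.332
gripper_force: 59.7
time: 16.65
position: [555.8, -315.5, 111.5]
orientation: [0.0, 0.668, 0.744, 0.0]
wrist_force: [-3.4, 0.8, 13.9]
gripper_width: 0.333
gripper_force: 61.6
```

```bash
python3 -m handwheel '[{"twist":[0,0,0],"delta_pos":[0,0,0],"fingers":0.5},{"twist":[0,0,0],"delta_pos":[0,0,0],"fingers":0.65},{"twist":[0,0,0],"delta_pos":[0,0,0.05],"fingers":0.65},{"twist":[0,0,0],"delta_pos":[0,0,0.15],"fingers":0.65},{"twist":[0,0,0],"delta_pos":[0,0,0.8],"fingers":0.65},{"twist":[0,0,1],"delta_pos":[0,0,0.8],"fingers":0.7},{"twist":[0,0,1],"delta_pos":[0,0,0.4],"fingers":0.8},{"twist":[0,0,1],"delta_pos":[0.02,0.3,0],"fingers":1}]'
python3 -m handwheel '[{"twist":[0,0,1],"delta_pos":[0.05,0.6,0],"fingers":1},{"twist":[0,0,1],"delta_pos":[0.05,0.8,0],"fingers":1},{"twist":[0,0,1],"delta_pos":[0.05,0.8,0],"fingers":1},{"twist":[0,0,1],"delta_pos":[0.05,0.8,0],"fingers":1},{"twist":[0,0,1],"delta_pos":[0.05,0.8,0],"fingers":1},{"twist":[0,0,1],"delta_pos":[0.05,0.8,0],"fingers":1},{"twist":[0,0,1],"delta_pos":[0.05,0.67,0],"fingers":1},{"twist":[0,0,1],"delta_pos":[0.02,0.4,0],"fingers":1}]'
python3 -m handwheel '[{"twist":[0,0,1],"delta_pos":[0,0,0],"fingers":1},{"twist":[0,0,1],"delta_pos":[0,0,0],"fingers":1},{"twist":[0,0,1],"delta_pos":[0,0,0],"fingers":1},{"twist":[0,0,1],"delta_pos":[0,0,0],"fingers":1},{"twist":[0,0,1],"delta_pos":[0,0,0],"fingers":1},{"twist":[0,0,1],"delta_pos":[0,0,0],"fingers":1},{"twist":[0,0,1],"delta_pos":[0,0,0],"fingers":1},{"twist":[0,0,0],"delta_pos":[0,0,0],"fingers":1}]'
python3 - <<'E'
from h import *
C=cam('wrist'); im,d=eyes.snapshot('wrist'); cv2.imwrite('pics/w4.png',im); np.savez('w4.npz',d=d,K=C[0],R=C[1],o=C[2]); print(readout.state()['position'],readout.state()['orientation'])
t,_=eyes.snapshot('top'); cv2.imwrite('pics/t4.png',t)
cv2.imwrite('pics/c4.png',np.hstack([im[:,120:520],cv2.resize(t[150:350,100:520],None,fx=.95,fy=2)]))
E
```

```text
time: 17.45
position: [558.1, -302.5, 224.6]
orientation: [0.003, 0.565, 0.825, 0.0]
wrist_force: [-0.0, 0.4, -0.2]
gripper_width: 0.94
gripper_force: 0.0
time: 18.25
position: [575.1, -14.5, 221.0]
orientation: [0.0, 0.247, 0.969, 0.0]
wrist_force: [2.2, -0.8, 0.6]
gripper_width: 1.001
gripper_force: 0.0
time: 19.05
position: [575.1, -16.9, 220.8]
orientation: [0.0, -0.054, 0.999, -0.0]
wrist_force: [-0.8, -0.8, 1.5]
gripper_width: 1.0
gripper_force: 0.0
[575.05758713 -16.9296354  220.74039883] [ 1.86006673e-04 -5.22394306e-02  9.98634571e-01 -2.56866113e-05]
```

View pics/c4.png

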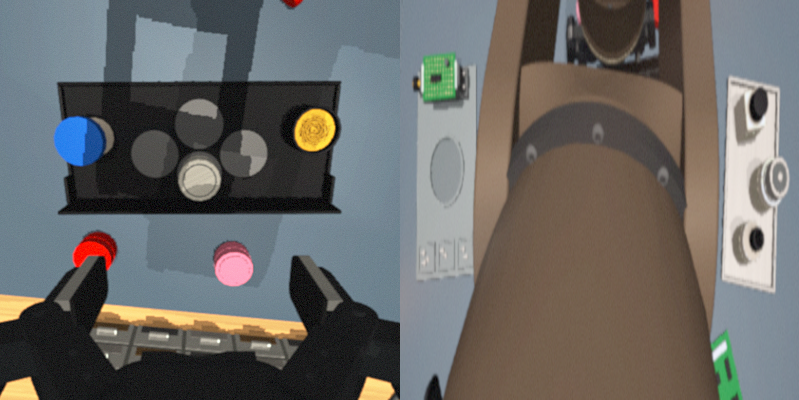

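Left view: tin at (319.5,180 full-frame), three empty discs and both bystanders untouched. Right view: the bottles stand upright in the steel tray.

Run:
```python
from h import *
w=np.load('w4.npz'); C=(w['K'],w['R'],w['o'])
for n,u,v,z in (('tin',319.8,180.5,35),('d_front',319.5,124,5),('d_right',275,154,5),('d_left',363.5,153.5,5)): print(n,ray(C,u,v,z).round(1))
# discs & dish from top frames
im=cv2.imread('pics/top0.png'); Ct=cam('top'); g=cv2.cvtColor(im,6)[195:280,115:185]
c=cv2.HoughCircles(cv2.resize(cv2.GaussianBlur(g,(3,3),0),None,fx=4,fy=4),cv2.HOUGH_GRADIENT,1,500,param1=60,param2=20,minRadius=60,maxRadius=78)
for a,b,r in c[0][:2]: print('dish',a/4+115,b/4+195,r/4,ray(Ct,a/4+115,b/4+195,10).round(1))
```

```text
tin [575.7 -14.9  35. ]
d_front [520.2 -21.1   5. ]
d_right [557.9 -67.    5. ]
d_left [546.8  31.1   5. ]Traceback (most recent call last):
  File "<stdin>", line 7, in <module>
TypeError: 'NoneType' object is not subscriptable
```

```bash
python3 -m handwheel '[{"twist":[0,0,0],"delta_pos":[0,0.02,-0.4],"fingers":1},{"twist":[0,0,0],"delta_pos":[0,0,-0.8],"fingers":1},{"twist":[0,0,0],"delta_pos":[0,0,-0.9],"fingers":1},{"twist":[0,0,0],"delta_pos":[0,0,-0.8],"fingers":1},{"twist":[0,0,0],"delta_pos":[0,0,-0.6],"fingers":1},{"twist":[0,0,0],"delta_pos":[0,0,-0.34],"fingers":1},{"twist":[0,0,0],"delta_pos":[0,0,-0.14],"fingers":0.9},{"twist":[0,0,0],"delta_pos":[0,0,0],"fingers":0.8}]'
python3 -m handwheel '[{"twist":[0,0,0],"delta_pos":[0,0,0],"fingers":0.7},{"twist":[0,0,0],"delta_pos":[0,0,0],"fingers":0.6},{"twist":[0,0,0],"delta_pos":[0,0,0],"fingers":0.4},{"twist":[0,0,0],"delta_pos":[0,0,0],"fingers":0},{"twist":[0,0,0],"delta_pos":[0,0,0],"fingers":0},{"twist":[0,0,0],"delta_pos":[0,0,0],"fingers":0}]'
python3 - <<'E'
from h import *
Ct=cam('top'); im=cv2.imread('pics/top0.png')[215:258,128:172]
cv2.imwrite('pics/dish.png',cv2.resize(cv2.normalize(im,None,0,255,cv2.NORM_MINMAX),None,fx=10,fy=10,interpolation=cv2.INTER_CUBIC))
E
```

```text
time: 19.95
position: [574.7, -15.9, 20.8]
orientation: [-0.001, -0.052, 0.999, 0.0]
wrist_force: [-0.6, -0.6, -0.0]
gripper_width: 0.801
gripper_force: 0.0
time: 20.55
position: [575.7, -16.0, 22.7]
orientation: [0.001, -0.053, 0.999, -0.0]
wrist_force: [-2.5, 0.4, 11.5]
gripper_width: 0.497
gripper_force: 59.4
```

View pics/dish.png

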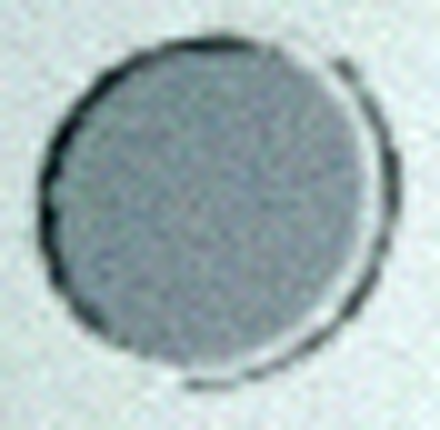

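```bash
python3 -m handwheel '[{"twist":[0,0,0],"delta_pos":[0,0,0.1],"fingers":0},{"twist":[0,0,0],"delta_pos":[0,0,0.4],"fingers":0},{"twist":[0,0,0],"delta_pos":[0,0,0.7],"fingers":0},{"twist":[0,0,0],"delta_pos":[0,0,0.6],"fingers":0},{"twist":[0,0,0],"delta_pos":[0,0,0.2],"fingers":0},{"twist":[0,0,0],"delta_pos":[-0.1,0.4,0],"fingers":0},{"twist":[0,0,0],"delta_pos":[-0.15,0.7,0],"fingers":0},{"twist":[0,0,0],"delta_pos":[-0.18,0.85,0],"fingers":0}]'
python3 -m handwheel '[{"twist":[0,0,0],"delta_pos":[-0.18,0.9,0],"fingers":0},{"twist":[0,0,0],"delta_pos":[-0.18,0.9,0],"fingers":0},{"twist":[0,0,0],"delta_pos":[-0.18,0.9,0],"fingers":0},{"twist":[0,0,0],"delta_pos":[-0.18,0.9,0],"fingers":0},{"twist":[0,0,0],"delta_pos":[-0.15,0.7,0],"fingers":0},{"twist":[0,0,0],"delta_pos":[-0.1,0.5,0],"fingers":0},{"twist":[0,0,0],"delta_pos":[-0.1,0.37,0],"fingers":0},{"twist":[0,0,0],"delta_pos":[0,0,0],"fingers":0}]'
python3 - <<'E'
from h import *
Ct=cam('top'); print('dish',ray(Ct,147.85,234.95,10),ray(Ct,149.5,235.9,10))
C=cam('wrist'); im,d=eyes.snapshot('wrist'); cv2.imwrite('pics/w5.png',im); np.savez('w5.npz',d=d,K=C[0],R=C[1],o=C[2]); print(readout.state()['position'], proj(C,(499,341,10)),proj(C,(499,341,105)))
E
```

```text
time: 21.35
position: [553.4, 81.7, 121.3]
orientation: [0.0, -0.052, 0.999, -0.0]
wrist_force: [0.8, 0.6, -0.6]
gripper_width: 0.497
gripper_force: 60.9
time: 22.15
position: [499.2, 342.2, 121.0]
orientation: [0.0, -0.054, 0.999, 0.0]
wrist_force: [0.5, -0.4, -0.9]
gripper_width: 0.497
gripper_force: 61.0
dish [503.69086096 342.13908845  10.        ] [501.6942118  338.59007479  10.        ]
[499.38254666 340.8649758  120.97568529] [316.34393535 200.21280011] [315.38562875 252.73543903]
```

View pics/w5.png

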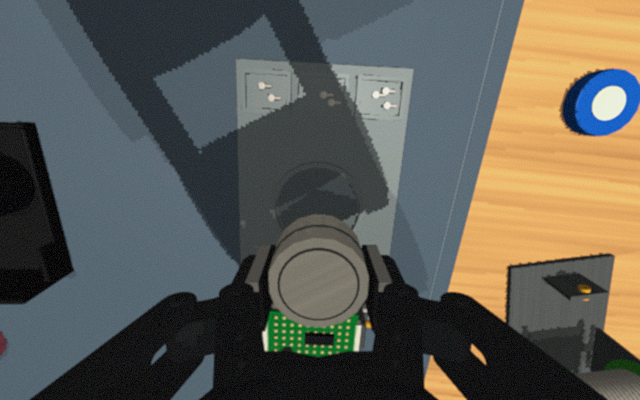

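The dish in view is centred at about (317,204), close to my estimate, so I'll shift x by +2.5 mm and lower.

```bash
python3 -m handwheel '[{"twist":[0,0,0],"delta_pos":[0.05,0,-0.3],"fingers":0},{"twist":[0,0,0],"delta_pos":[0,0,-0.6],"fingers":0},{"twist":[0,0,0],"delta_pos":[0,0,-0.5],"fingers":0},{"twist":[0,0,0],"delta_pos":[0,0,-0.3],"fingers":0},{"twist":[0,0,0],"delta_pos":[0,0,-0.16],"fingers":0},{"twist":[0,0,0],"delta_pos":[0,0,-0.08],"fingers":0},{"twist":[0,0,0],"delta_pos":[0,0,-0.02],"fingers":0},{"twist":[0,0,0],"delta_pos":[0,0,0],"fingers":0}]'
python3 -m handwheel '[{"twist":[0,0,0],"delta_pos":[0,0,-0.02],"fingers":0},{"twist":[0,0,0],"delta_pos":[0,0,0],"fingers":0}]'
```

```text
time: 23.0
position: [503.0, 340.3, 23.9]
orientation: [0.0, -0.053, 0.999, 0.0]
wrist_force: [-0.1, -0.1, -0.1]
gripper_width: 0.491
gripper_force: 61.0
time: 23.2
position: [502.8, 340.3, 22.8]
orientation: [0.0, -0.053, 0.999, 0.0]
wrist_force: [-0.4, -0.0, -0.2]
gripper_width: 0.494
gripper_force: 61.0
```

```bash
python3 -m handwheel '[{"twist":[0,0,0],"delta_pos":[0,0,-0.02],"fingers":0},{"twist":[0,0,0],"delta_pos":[0,0,0],"fingers":0}]'
```

```text
time: 23.4
position: [502.8, 340.3, 22.7]
orientation: [0.0, -0.053, 0.999, 0.0]
wrist_force: [-4.5, -2.7, 20.2]
gripper_width: 0.498
gripper_force: 63.2
```

```bash
python3 -m handwheel '[{"twist":[0,0,0],"delta_pos":[0,0,0.02],"fingers":0.6},{"twist":[0,0,0],"delta_pos":[0,0,0],"fingers":0.75},{"twist":[0,0,0],"delta_pos":[0,0,0],"fingers":0.85},{"twist":[0,0,0],"delta_pos":[0,0,0.18],"fingers":0.85},{"twist":[0,0,0],"delta_pos":[0,0,0.8],"fingers":0.85},{"twist":[0,0,0],"delta_pos":[0,0,1],"fingers":0.85},{"twist":[0,0,0],"delta_pos":[0,0,1],"fingers":0.9},{"twist":[0,0,0],"delta_pos":[0,0,1],"fingers":1}]'
python3 - <<'E'
from h import *
C=cam('wrist'); im,d=eyes.snapshot('wrist'); P=cloud(C,d); uv=proj(C,(502.5,340.2,35)); print(uv); u,v=map(int,uv)
print(np.nanmedian(P[v-8:v+9:4,u-8:u+9:4,2],axis=None)); cv2.imwrite('pics/w6.png',im[60:340,180:460])
E
```

```text
time: 24.2
position: [502.1, 339.8, 223.9]
orientation: [0.0, -0.053, 0.999, -0.0]
wrist_force: [0.9, 0.4, 0.5]
gripper_width: 1.0
gripper_force: 0.0
[318.22427393 179.54198564]
38.98405819355423
```

View pics/w6.png

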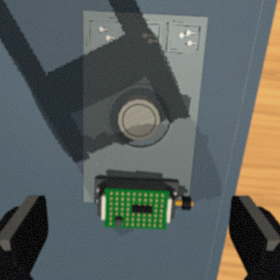

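The tin lies flat and centred in the dish at about (141,118) of the crop. Now returning the bottles, starting with the square one.

```bash
python3 -m handwheel '[{"twist":[0,0,-1],"delta_pos":[0.06,-0.4,0],"fingers":1},{"twist":[0,0,-1],"delta_pos":[0.06,-0.6,0],"fingers":1},{"twist":[0,0,-1],"delta_pos":[0.06,-0.8,0],"fingers":1},{"twist":[0,0,-1],"delta_pos":[0.06,-0.8,0],"fingers":1},{"twist":[0,0,-1],"delta_pos":[0.06,-0.8,0],"fingers":1},{"twist":[0,0,-1],"delta_pos":[0.06,-0.8,0],"fingers":1}]'
python3 -m handwheel '[{"twist":[0,0,-1],"delta_pos":[0.06,-0.8,0],"fingers":1},{"twist":[0,0,-1],"delta_pos":[0.06,-0.8,0],"fingers":1},{"twist":[0,0,-1],"delta_pos":[0.06,-0.8,0],"fingers":1},{"twist":[0,0,-1],"delta_pos":[0.06,-0.8,0],"fingers":1},{"twist":[0,0,-1],"delta_pos":[0.06,-0.8,0],"fingers":1},{"twist":[0,0,-1],"delta_pos":[0.06,-0.8,0],"fingers":1}]'
python3 -m handwheel '[{"twist":[0,0,-1],"delta_pos":[0.06,-0.8,0],"fingers":1},{"twist":[0,0,-1],"delta_pos":[0.06,-0.8,0],"fingers":1},{"twist":[0,0,-1],"delta_pos":[0.06,-0.8,0],"fingers":1},{"twist":[0,0,-1],"delta_pos":[0.06,-0.8,0],"fingers":0.9},{"twist":[0,0,-1],"delta_pos":[0.06,-0.55,0],"fingers":0.8},{"twist":[0,0,-1],"delta_pos":[0.04,-0.36,0],"fingers":0.7},{"twist":[0,0,0],"delta_pos":[0,0,0],"fingers":0.65},{"twist":[0,0,0],"delta_pos":[0,0,0],"fingers":0.65}]'
```

```text
time: 24.85
position: [520.3, 128.5, 221.8]
orientation: [0.0, 0.209, 0.978, 0.0]
wrist_force: [0.2, -0.2, -0.2]
gripper_width: 0.999
gripper_force: 0.0
time: 25.45
position: [538.3, -111.6, 221.9]
orientation: [0.0, 0.455, 0.891, 0.0]
wrist_force: [0.2, 0.3, 0.5]
gripper_width: 0.997
gripper_force: 0.0
time: 26.25
position: [555.2, -315.4, 221.4]
orientation: [-0.0, 0.668, 0.744, 0.0]
wrist_force: [-0.2, -0.3, -0.1]
gripper_width: 0.654
gripper_force: 0.0
```

```bash
python3 -m handwheel '[{"twist":[0,0,0],"delta_pos":[0,0,-0.4],"fingers":0.65},{"twist":[0,0,0],"delta_pos":[0,0,-0.8],"fingers":0.65},{"twist":[0,0,0],"delta_pos":[0,0,-0.6],"fingers":0.65},{"twist":[0,0,0],"delta_pos":[0,0,-0.3],"fingers":0.65},{"twist":[0,0,0],"delta_pos":[0,0,-0.12],"fingers":0.6},{"twist":[0,0,0],"delta_pos":[0,0,0],"fingers":0.5},{"twist":[0,0,0],"delta_pos":[0,0,0],"fingers":0.4},{"twist":[0,0,0],"delta_pos":[0,0,0],"fingers":0}]'
python3 -m handwheel '[{"twist":[0,0,0],"delta_pos":[0,0,0],"fingers":0},{"twist":[0,0,0],"delta_pos":[0,0,0],"fingers":0},{"twist":[0,0,0],"delta_pos":[0,0,0],"fingers":0}]'
```

```text
time: 27.05
position: [556.2, -315.9, 112.0]
orientation: [0.001, 0.668, 0.744, 0.0]
wrist_force: [-2.0, -0.0, 4.3]
gripper_width: 0.33
gripper_force: 58.8
time: 27.35
position: [556.1, -315.9, 112.0]
orientation: [0.001, 0.669, 0.744, 0.0]
wrist_force: [-2.3, 1.3, 7.4]
gripper_width: 0.332
gripper_force: 59.1
```

```bash
python3 -m handwheel '[{"twist":[0,0,0],"delta_pos":[0,0,0.2],"fingers":0},{"twist":[0,0,0],"delta_pos":[0,0,0.5],"fingers":0},{"twist":[0,0,0],"delta_pos":[0,0,0.8],"fingers":0},{"twist":[0,0,0],"delta_pos":[0,0,0.8],"fingers":0},{"twist":[0,0,0],"delta_pos":[0,0,0.5],"fingers":0},{"twist":[0,0,0],"delta_pos":[0,0,0.2],"fingers":0},{"twist":[0,0,0],"delta_pos":[-0.02,0.35,0],"fingers":0},{"twist":[0,0,0],"delta_pos":[-0.02,0.6,0],"fingers":0}]'
python3 -m handwheel '[{"twist":[0,0,0],"delta_pos":[-0.02,0.85,0],"fingers":0},{"twist":[0,0,0],"delta_pos":[-0.02,0.85,0],"fingers":0},{"twist":[0,0,0],"delta_pos":[-0.02,0.85,0],"fingers":0},{"twist":[0,0,0],"delta_pos":[-0.02,0.85,0],"fingers":0},{"twist":[0,0,0],"delta_pos":[-0.02,0.85,0],"fingers":0},{"twist":[0,0,0],"delta_pos":[-0.02,0.75,0],"fingers":0},{"twist":[0,0,0],"delta_pos":[0,0.55,0],"fingers":0},{"twist":[0,0,0],"delta_pos":[0,0.38,0],"fingers":0}]'
python3 -m handwheel '[{"twist":[0,0,0],"delta_pos":[0,0,-0.3],"fingers":0},{"twist":[0,0,0],"delta_pos":[0,0,-0.8],"fingers":0},{"twist":[0,0,0],"delta_pos":[0,0,-0.8],"fingers":0},{"twist":[0,0,0],"delta_pos":[0,0,-0.6],"fingers":0},{"twist":[0,0,0],"delta_pos":[0,0,-0.3],"fingers":0},{"twist":[0,0,0],"delta_pos":[0,0,-0.12],"fingers":0},{"twist":[0,0,0],"delta_pos":[0,0,-0.02],"fingers":0},{"twist":[0,0,0],"delta_pos":[0,0,0],"fingers":0}]'
python3 -m handwheel '[{"twist":[0,0,0],"delta_pos":[0,0,-0.02],"fingers":0},{"twist":[0,0,0],"delta_pos":[0,0,0],"fingers":0}]'
```

```text
time: 28.15
position: [552.9, -267.9, 259.6]
orientation: [-0.0, 0.669, 0.743, -0.0]
wrist_force: [0.2, 0.7, -2.4]
gripper_width: 0.334
gripper_force: 59.5
time: 28.95
position: [546.0, 31.1, 259.1]
orientation: [-0.001, 0.668, 0.744, -0.001]
wrist_force: [0.1, -0.6, -1.8]
gripper_width: 0.33
gripper_force: 59.5
time: 29.75
position: [546.1, 29.1, 113.1]
orientation: [-0.001, 0.668, 0.744, -0.001]
wrist_force: [-3.1, 0.6, 5.5]
gripper_width: 0.333
gripper_force: 63.7
time: 29.95
position: [546.2, 29.1, 112.9]
orientation: [-0.001, 0.669, 0.744, -0.0]
wrist_force: [-7.4, 0.8, 22.6]
gripper_width: 0.331
gripper_force: 65.8
```

```bash
python3 -m handwheel '[{"twist":[0,0,0],"delta_pos":[0,0,0.08],"fingers":0},{"twist":[0,0,0],"delta_pos":[0.03,-0.01,0],"fingers":0},{"twist":[0,0,0],"delta_pos":[0,0,0],"fingers":0},{"twist":[0,0,0],"delta_pos":[0,0,-0.07],"fingers":0},{"twist":[0,0,0],"delta_pos":[0,0,0],"fingers":0}]'
```

```text
time: 30.45
position: [549.1, 28.2, 113.0]
orientation: [0.0, 0.669, 0.744, 0.0]
wrist_force: [-3.0, 0.9, 11.1]
gripper_width: 0.333
gripper_force: 63.9
```

```bash
python3 -m handwheel '[{"twist":[0,0,0],"delta_pos":[0,0,0],"fingers":0.5},{"twist":[0,0,0],"delta_pos":[0,0,0],"fingers":0.65},{"twist":[0,0,0],"delta_pos":[0,0,0.05],"fingers":0.65},{"twist":[0,0,0],"delta_pos":[0,0,0.15],"fingers":0.65},{"twist":[0,0,0],"delta_pos":[0,0,0.8],"fingers":0.65},{"twist":[0,0,0],"delta_pos":[0,0,0.8],"fingers":0.65},{"twist":[0,0,0],"delta_pos":[0,0,0.4],"fingers":0.7}]'
python3 -m handwheel '[{"twist":[0,0,0],"delta_pos":[-0.06,-0.4,0],"fingers":0.7},{"twist":[0,0,0],"delta_pos":[-0.12,-0.75,0],"fingers":0.7},{"twist":[0,0,0],"delta_pos":[-0.16,-0.95,0],"fingers":0.7},{"twist":[0,0,0],"delta_pos":[-0.16,-0.95,0],"fingers":0.7},{"twist":[0,0,0],"delta_pos":[-0.16,-0.95,0],"fingers":0.7},{"twist":[0,0,0],"delta_pos":[-0.16,-0.95,0],"fingers":0.7},{"twist":[0,0,0],"delta_pos":[-0.16,-0.95,0],"fingers":0.7},{"twist":[0,0,0],"delta_pos":[-0.12,-0.75,0],"fingers":0.7}]'
python3 -m handwheel '[{"twist":[0,0,0],"delta_pos":[-0.1,-0.55,0],"fingers":0.7},{"twist":[0,0,0],"delta_pos":[-0.06,-0.35,0],"fingers":0.7},{"twist":[0,0,0],"delta_pos":[0,0,-0.4],"fingers":0.7},{"twist":[0,0,0],"delta_pos":[0,0,-0.8],"fingers":0.7},{"twist":[0,0,0],"delta_pos":[0,0,-0.6],"fingers":0.7},{"twist":[0,0,0],"delta_pos":[0,0,-0.3],"fingers":0.7},{"twist":[0,0,0],"delta_pos":[0,0,-0.15],"fingers":0.7},{"twist":[0,0,0],"delta_pos":[0,0,0],"fingers":0.6}]'
python3 -m handwheel '[{"twist":[0,0,0],"delta_pos":[0,0,0],"fingers":0.5},{"twist":[0,0,0],"delta_pos":[0,0,0],"fingers":0},{"twist":[0,0,0],"delta_pos":[0,0,0],"fingers":0},{"twist":[0,0,0],"delta_pos":[0,0,0],"fingers":0},{"twist":[0,0,0],"delta_pos":[0,0,0],"fingers":0}]'
```

```text
time: 31.15
position: [550.1, 28.1, 226.4]
orientation: [0.001, 0.669, 0.744, 0.001]
wrist_force: [-0.5, 0.0, 0.2]
gripper_width: 0.702
gripper_force: 0.0
time: 31.95
position: [493.2, -307.1, 223.5]
orientation: [0.0, 0.669, 0.743, -0.0]
wrist_force: [1.2, -0.4, 0.5]
gripper_width: 0.7
gripper_force: 0.0
time: 32.75
position: [485.9, -348.9, 109.8]
orientation: [-0.001, 0.668, 0.744, -0.0]
wrist_force: [0.6, 0.6, -0.2]
gripper_width: 0.603
gripper_force: 0.0
time: 33.25
position: [486.3, -349.8, 111.6]
orientation: [0.001, 0.669, 0.744, -0.0]
wrist_force: [-3.2, -0.7, 8.9]
gripper_width: 0.427
gripper_force: 59.9
```

```bash
python3 -m handwheel '[{"twist":[0,0,0],"delta_pos":[0,0,0.2],"fingers":0},{"twist":[0,0,0],"delta_pos":[0,0,0.5],"fingers":0},{"twist":[0,0,0],"delta_pos":[0,0,0.8],"fingers":0},{"twist":[0,0,0],"delta_pos":[0,0,0.8],"fingers":0},{"twist":[0,0,0],"delta_pos":[0,0,0.5],"fingers":0},{"twist":[0,0,0],"delta_pos":[0,0,0.2],"fingers":0}]'
python3 -m handwheel '[{"twist":[0,0,0],"delta_pos":[0.09,0.34,0],"fingers":0},{"twist":[0,0,0],"delta_pos":[0.18,0.67,0],"fingers":0},{"twist":[0,0,0],"delta_pos":[0.23,0.9,0],"fingers":0},{"twist":[0,0,0],"delta_pos":[0.24,0.9,0],"fingers":0},{"twist":[0,0,0],"delta_pos":[0.24,0.9,0],"fingers":0},{"twist":[0,0,0],"delta_pos":[0.23,0.9,0],"fingers":0},{"twist":[0,0,0],"delta_pos":[0.17,0.66,0],"fingers":0},{"twist":[0,0,0],"delta_pos":[0.09,0.32,0],"fingers":0}]'
python3 -m handwheel '[{"twist":[0,0,0],"delta_pos":[0,0,-0.3],"fingers":0},{"twist":[0,0,0],"delta_pos":[0,0,-0.8],"fingers":0},{"twist":[0,0,0],"delta_pos":[0,0,-0.8],"fingers":0},{"twist":[0,0,0],"delta_pos":[0,0,-0.6],"fingers":0},{"twist":[0,0,0],"delta_pos":[0,0,-0.3],"fingers":0},{"twist":[0,0,0],"delta_pos":[0,0,-0.1],"fingers":0},{"twist":[0,0,0],"delta_pos":[0,0,0],"fingers":0},{"twist":[0,0,0],"delta_pos":[0,0,0],"fingers":0}]'
```

```text
time: 33.85
position: [487.1, -350.2, 264.1]
orientation: [0.003, 0.669, 0.744, 0.0]
wrist_force: [-0.2, 0.5, -2.5]
gripper_width: 0.427
gripper_force: 60.3
time: 34.65
position: [559.0, -66.4, 259.1]
orientation: [-0.001, 0.668, 0.744, -0.0]
wrist_force: [0.2, -0.0, -2.0]
gripper_width: 0.429
gripper_force: 60.2
time: 35.45
position: [559.3, -70.0, 115.2]
orientation: [-0.0, 0.669, 0.744, -0.0]
wrist_force: [0.4, -0.3, -1.2]
gripper_width: 0.426
gripper_force: 60.4
```

```bash
python3 -m handwheel '[{"twist":[0,0,0],"delta_pos":[0.01,0,-0.04],"fingers":0},{"twist":[0,0,0],"delta_pos":[0,0,-0.01],"fingers":0},{"twist":[0,0,0],"delta_pos":[0,0,0],"fingers":0}]'
python3 -m handwheel '[{"twist":[0,0,0],"delta_pos":[0,0,-0.01],"fingers":0},{"twist":[0,0,0],"delta_pos":[0,0,0],"fingers":0}]'
```

```text
time: 35.75
position: [560.2, -70.0, 113.6]
orientation: [0.0, 0.669, 0.744, 0.0]
wrist_force: [-3.2, -0.3, 12.0]
gripper_width: 0.425
gripper_force: 62.0
time: 35.95
position: [560.2, -70.1, 113.5]
orientation: [0.0, 0.669, 0.744, 0.0]
wrist_force: [-4.3, 0.6, 19.3]
gripper_width: 0.432
gripper_force: 62.9
```

```bash
python3 -m handwheel '[{"twist":[0,0,0],"delta_pos":[0,0,0],"fingers":0.55},{"twist":[0,0,0],"delta_pos":[0,0,0],"fingers":0.65},{"twist":[0,0,0],"delta_pos":[0,0,0.05],"fingers":0.65},{"twist":[0,0,0],"delta_pos":[0,0,0.15],"fingers":0.65},{"twist":[0,0,0],"delta_pos":[0,0,0.8],"fingers":0.65},{"twist":[0,0,0],"delta_pos":[0,0,0.8],"fingers":0.65},{"twist":[0,0,0],"delta_pos":[0,0,0.4],"fingers":0.65}]'
python3 -m handwheel '[{"twist":[0,0,0],"delta_pos":[-0.27,-0.46,0],"fingers":0.65},{"twist":[0,0,0],"delta_pos":[-0.4,-0.7,0],"fingers":0.65},{"twist":[0,0,0],"delta_pos":[-0.45,-0.78,0],"fingers":0.65},{"twist":[0,0,0],"delta_pos":[-0.45,-0.78,0],"fingers":0.65},{"twist":[0,0,0],"delta_pos":[-0.45,-0.78,0],"fingers":0.65},{"twist":[0,0,0],"delta_pos":[-0.37,-0.65,0],"fingers":0.65},{"twist":[0,0,0],"delta_pos":[-0.27,-0.48,0],"fingers":0.65},{"twist":[0,0,0],"delta_pos":[0,0,0],"fingers":0.65}]'
python3 -m handwheel '[{"twist":[0,0,0],"delta_pos":[0,0,-0.4],"fingers":0.65},{"twist":[0,0,0],"delta_pos":[0,0,-0.8],"fingers":0.65},{"twist":[0,0,0],"delta_pos":[0,0,-0.6],"fingers":0.65},{"twist":[0,0,0],"delta_pos":[0,0,-0.3],"fingers":0.65},{"twist":[0,0,0],"delta_pos":[0,0,-0.15],"fingers":0.65},{"twist":[0,0,0],"delta_pos":[0,0,0],"fingers":0.5},{"twist":[0,0,0],"delta_pos":[0,0,0],"fingers":0.4},{"twist":[0,0,0],"delta_pos":[0,0,0],"fingers":0.3}]'
python3 -m handwheel '[{"twist":[0,0,0],"delta_pos":[0,0,0],"fingers":0},{"twist":[0,0,0],"delta_pos":[0,0,0],"fingers":0},{"twist":[0,0,0],"delta_pos":[0,0,0],"fingers":0},{"twist":[0,0,0],"delta_pos":[0,0,0],"fingers":0}]'
```

```text
time: 36.65
position: [561.1, -70.1, 226.0]
orientation: [0.002, 0.669, 0.744, 0.001]
wrist_force: [-0.1, 0.4, -1.0]
gripper_width: 0.65
gripper_force: 0.0
time: 37.45
position: [425.6, -304.1, 222.9]
orientation: [0.0, 0.67, 0.743, -0.0]
wrist_force: [-0.3, -0.4, -0.4]
gripper_width: 0.65
gripper_force: 0.0
time: 38.25
position: [427.7, -301.8, 110.9]
orientation: [0.001, 0.669, 0.744, 0.0]
wrist_force: [-0.2, 1.1, 0.3]
gripper_width: 0.303
gripper_force: 0.0
time: 38.65
position: [427.4, -301.9, 110.9]
orientation: [0.001, 0.669, 0.744, -0.0]
wrist_force: [-1.8, 0.8, 8.5]
gripper_width: 0.234
gripper_force: 58.3
```

```bash
python3 -m handwheel '[{"twist":[0,0,0],"delta_pos":[0,0,0.2],"fingers":0},{"twist":[0,0,0],"delta_pos":[0,0,0.5],"fingers":0},{"twist":[0,0,0],"delta_pos":[0,0,0.8],"fingers":0},{"twist":[0,0,0],"delta_pos":[0,0,0.8],"fingers":0},{"twist":[0,0,0],"delta_pos":[0,0,0.5],"fingers":0},{"twist":[0,0,0],"delta_pos":[0,0,0.2],"fingers":0}]'
python3 -m handwheel '[{"twist":[0,0,0],"delta_pos":[0.11,0.34,0],"fingers":0},{"twist":[0,0,0],"delta_pos":[0.22,0.67,0],"fingers":0},{"twist":[0,0,0],"delta_pos":[0.3,0.9,0],"fingers":0},{"twist":[0,0,0],"delta_pos":[0.3,0.9,0],"fingers":0},{"twist":[0,0,0],"delta_pos":[0.3,0.9,0],"fingers":0},{"twist":[0,0,0],"delta_pos":[0.3,0.9,0],"fingers":0},{"twist":[0,0,0],"delta_pos":[0.22,0.67,0],"fingers":0},{"twist":[0,0,0],"delta_pos":[0.11,0.34,0],"fingers":0}]'
python3 -m handwheel '[{"twist":[0,0,0],"delta_pos":[0,0,0],"fingers":0},{"twist":[0,0,0],"delta_pos":[0,0,-0.3],"fingers":0},{"twist":[0,0,0],"delta_pos":[0,0,-0.8],"fingers":0},{"twist":[0,0,0],"delta_pos":[0,0,-0.8],"fingers":0},{"twist":[0,0,0],"delta_pos":[0,0,-0.5],"fingers":0},{"twist":[0,0,0],"delta_pos":[0,0,-0.3],"fingers":0},{"twist":[0,0,0],"delta_pos":[0,0,-0.2],"fingers":0},{"twist":[0,0,0],"delta_pos":[0,0,0],"fingers":0}]'
```

```text
time: 39.25
position: [427.9, -302.1, 263.3]
orientation: [0.002, 0.669, 0.744, 0.0]
wrist_force: [0.5, -0.6, -1.2]
gripper_width: 0.239
gripper_force: 58.9
time: 40.05
position: [520.2, -17.6, 259.4]
orientation: [-0.0, 0.668, 0.744, 0.0]
wrist_force: [-0.4, -0.2, -1.4]
gripper_width: 0.236
gripper_force: 58.9
time: 40.85
position: [519.2, -20.9, 113.7]
orientation: [-0.001, 0.669, 0.743, -0.001]
wrist_force: [0.2, 0.2, -0.6]
gripper_width: 0.235
gripper_force: 61.2
```

```bash
python3 -m handwheel '[{"twist":[0,0,0],"delta_pos":[0.01,0,-0.02],"fingers":0},{"twist":[0,0,0],"delta_pos":[0,0,-0.01],"fingers":0},{"twist":[0,0,0],"delta_pos":[0,0,0],"fingers":0}]'
python3 -m handwheel '[{"twist":[0,0,0],"delta_pos":[0,0,-0.01],"fingers":0},{"twist":[0,0,0],"delta_pos":[0,0,0],"fingers":0}]'
```

```text
time: 41.15
position: [520.9, -20.6, 113.9]
orientation: [0.0, 0.669, 0.744, 0.0]
wrist_force: [0.5, 0.9, -0.9]
gripper_width: 0.233
gripper_force: 61.2
time: 41.35
position: [520.6, -20.4, 113.0]
orientation: [0.0, 0.669, 0.744, 0.0]
wrist_force: [-0.1, 0.6, -1.6]
gripper_width: 0.239
gripper_force: 61.2
```

```bash
python3 -m handwheel '[{"twist":[0,0,0],"delta_pos":[0,0,-0.02],"fingers":0},{"twist":[0,0,0],"delta_pos":[0,0,0],"fingers":0}]'
python3 -m handwheel '[{"twist":[0,0,0],"delta_pos":[0,0,-0.01],"fingers":0},{"twist":[0,0,0],"delta_pos":[0,0,0],"fingers":0}]'
```

```text
time: 41.55
position: [520.7, -20.5, 112.0]
orientation: [0.0, 0.669, 0.744, 0.0]
wrist_force: [-0.4, -0.4, 2.5]
gripper_width: 0.241
gripper_force: 61.6
time: 41.75
position: [520.8, -20.5, 111.9]
orientation: [0.0, 0.669, 0.744, 0.0]
wrist_force: [-2.2, 0.0, 12.1]
gripper_width: 0.239
gripper_force: 63.0
```

Contact. Release, lift clear, and check.

```bash
python3 -m handwheel '[{"twist":[0,0,0],"delta_pos":[0,0,0],"fingers":0.4},{"twist":[0,0,0],"delta_pos":[0,0,0],"fingers":0.55},{"twist":[0,0,0],"delta_pos":[0,0,0.05],"fingers":0.55},{"twist":[0,0,0],"delta_pos":[0,0,0.15],"fingers":0.55},{"twist":[0,0,0],"delta_pos":[0,0,0.8],"fingers":0.55},{"twist":[0,0,0],"delta_pos":[0,0,1],"fingers":0.6},{"twist":[0,0,0],"delta_pos":[0,0,1],"fingers":0.8},{"twist":[0,0,0],"delta_pos":[0,0,0.8],"fingers":1}]'
python3 -m handwheel '[{"twist":[0,0,0],"delta_pos":[0,0,0],"fingers":1},{"twist":[0,0,0],"delta_pos":[0,0,0],"fingers":1}]'
python3 - <<'E'
from h import *
C=cam('wrist'); im,d=eyes.snapshot('wrist'); np.savez('w7.npz',d=d,K=C[0],R=C[1],o=C[2])
cv2.imwrite('pics/w7.png',im)
s,_=eyes.snapshot('scene'); cv2.imwrite('pics/c7.png',np.hstack([cv2.resize(im[20:290,240:410],None,fx=2,fy=2)[:540],cv2.resize(s[100:330,230:510],None,fx=1.6,fy=540/230)]))
for n,p in dict(sq=(547.3,29,127),noz=(520.3,-21,127),lid=(559.2,-70,127)).items(): print(n,proj(C,p).round(1))
E
```

```text
time: 42.55
position: [520.6, -20.4, 304.9]
orientation: [0.001, 0.669, 0.744, 0.001]
wrist_force: [0.8, 0.1, -0.0]
gripper_width: 0.915
gripper_force: 0.0
time: 42.75
position: [520.8, -20.5, 302.6]
orientation: [0.001, 0.669, 0.744, 0.001]
wrist_force: [-0.7, -0.3, 0.1]
gripper_width: 0.998
gripper_force: 0.0
sq [349.5 136.6]
noz [316.5 183.6]
lid [348.  231.8]
```

View pics/c7.png

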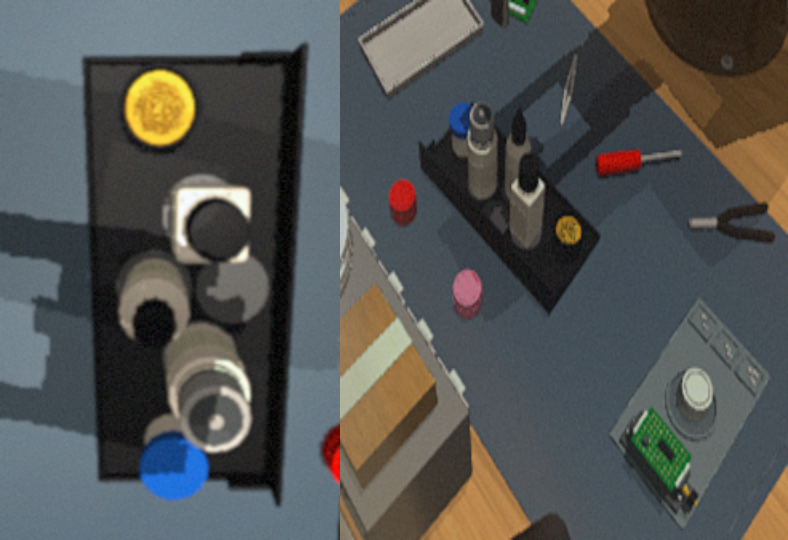

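All three bottles stand upright on their discs, the tin is in the dish, and the bystanders are unmoved. One numeric check on the dispenser lid, because it projects about 4 px off.

Run:
```python
from h import *
for f,img,g in(('w1','w1',[(334.6,134.9),(303,178.9),(334.3,229.2)]),('w7','w7',[(349.5,135),(317,181),(347.5,227.5)])):
    w=np.load(f+'.npz'); C=(w['K'],w['R'],w['o'])
    for u,v in g: print(f,ray(C,u,v,127).round(1))
    b=cv2.imread(f'pics/{img}.png'); u,v=map(int,g[2]); cr=b[v-45:v+30,u-35:u+35]; cv2.imwrite(f'pics/l_{f}.png',cr)
a=[cv2.resize(cv2.convertScaleAbs(cv2.imread(f'pics/l_{f}.png'),alpha=1.5,beta=15),(400,428),interpolation=2) for f in('w1','w7')]
cv2.imwrite('pics/l.png',np.hstack(a))
```

```text
w1 [547.9  28.5 127. ]
w1 [521.4 -18.9 127. ]
w1 [560.1 -70.2 127. ]
w7 [547.1  30.5 127. ]
w7 [520.6 -18.3 127. ]
w7 [558.  -65.2 127. ]
```

View pics/l.png

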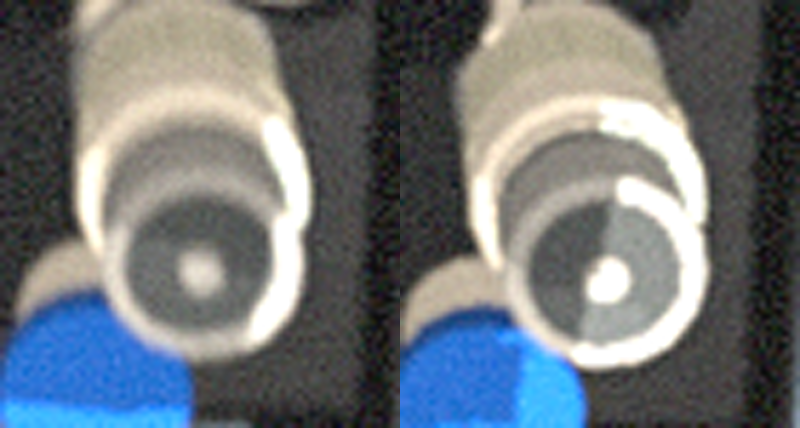

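```bash
python3 -c "
from bench import manip; print(manip.close_job())"
```

```text
the job is handed in; nothing more can be done
None
```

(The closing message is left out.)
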